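# Hang the winch handle on the deep hook of the display cabinet

## Task

Take the winch handle from the turntable and hang it by its eye on the sprung hook deep inside the low display cabinet, tilting it to pass under the lintel and over the hook without knocking the barred roof. Then give it a gentle tug down the slope, so that the hook's spring gives about 5 mm (never more than 8 mm), to make sure that it has caught, ease it back so that the spring is at rest, and leave it hanging there with its arm and grip lying down the cork slope. Never push hard on the cabinet, and do not disturb the other goods.

Things in the scene. Friction and masses are not known exactly. Their poses are not given: they have to be found in the camera images.
- handle_grip (a point): Winch handle to hang, 0.22-0.42 kg, lying on the turntable. Upright wooden grip 34 mm (along arm) x 22 (across) x 54 tall from the underside, on a brass foot 36 mm across, 10 thick. Point: grip centre line, 28 mm above the underside. x along the arm to the eye, z up the grip, y across it (pinch along y from above). Balance point about 50 mm from here towards the eye.
- handle_eye (a point): Centre of the handle's eye: a flat ring 44 mm outside, hole 26 mm, 8 mm thick, at the far end of the flat arm (16 mm wide, 8 thick). 190 mm along x from the grip's centre line, 4 mm above the handle's underside. Same axes as handle_grip.
- board: Cork board of the cabinet, rising 18 degrees away from the robot, 250 mm wide. Origin on the cork surface, on its middle line, at the middle of the hook's track. x up the slope (deeper), y across, z square out of the cork. The cork runs from x = -250 mm (front edge) to +75 mm. Hung, the handle lies flat down the cork, its grip in front of the lintel.
- hook_track (a point): Middle of the hook's track (the board's origin). The hook: round stem 8 mm thick, square to the cork at board y = 0, its top bent up-slope; the tip ends 16 mm up-slope of the stem's middle, underside 13 and top 21 mm above the cork. NOT MEASURED: the stem's middle is anywhere from 20 mm down-slope to 20 mm up-slope of this point; find it by touch or camera.
- hook_spring (a joint): Metres the sprung hook is drawn down-slope from its own rest place (0 at rest, negative pushed up-slope); 1 mm per newton, stops at -10 and +16 mm. It does not tell where the rest place is. The eye goes over the tip from above, then is drawn down-slope until its rim lies under the tip: eye centre then 9 mm down-slope of the stem's middle.
- cabinet: Low walnut display cabinet, 270 mm wide, fixed, open to the robot's side. Origin on the counter under its middle, x deeper in, z up. The board's origin lies at (60.2, 0, 121.8) mm in this frame. Side walls from x = -55 mm back; in front of that the cork is open on top, with low side rails 45 mm tall. Do not press on cork, wood or hook with more than some 15 N.
- lintel (a point): Middle of the underside of the wooden lintel across the cabinet's front, 10 mm thick, at x = -52 mm in the cabinet's frame, 138 mm above the counter, 53 mm straight above the cork. The handle must pass under it.
- roof: Roof of the cabinet: a light grating of 6 mm brass rods running front to back, 25 mm apart, from x = -50 to +145 mm in the cabinet's frame (same origin), underside 182 mm and top 188 mm above the counter. The hook is seen between the rods. At most a light touch.
- turntable: Walnut turntable, 380 mm across, its top 30 mm above the counter; origin on the counter under its middle. Does not turn in this task.
- compass: polished brass compass bowl, 90 mm across, 45 mm tall; leave alone. Origin: centre of its underside.
- turnbuckle: bronze turnbuckle lying down, 130 mm long, 24 mm wide, 12 mm tall; leave alone. Origin: centre of its underside.
- oarlock_a: brass oarlock (U-shaped horns, 66 mm across, 90 mm tall) standing on a small foot plate; leave alone. Origin: centre of its underside.
- oarlock_b: the other brass oarlock, of the same shape and size; leave alone. Origin: centre of its underside.
- door_knob: verdigris-spotted brass cabin door knob standing on its rose, 52 mm across, 61 mm tall; leave alone. Origin: centre of its underside.
- cleat: brass horn cleat, 132 mm long, 38 mm tall, on the counter beside the cabinet; leave alone. Origin: centre of its underside.
- pulley: brass and wood pulley block lying flat, 77 mm long, 28 mm tall, on the counter beside the cabinet; leave alone. Origin: centre of its underside.

How it is judged:
By the outcome, as a careful person would: the job done as asked, in the order asked, and still so for the second after the job is handed in, with the robot touching nothing.
It also fails if it takes over 61 s, if anything falls off the work surface, if the arm or the gripper's body presses on something with over 40 N, if the wrist force passes 120 N, or if a joint passes its speed limit or range.

## Robot

A 7-joint arm with a two-finger parallel gripper is mounted at the origin on the work surface. World frame = base frame: x ahead of the robot, y to its left, z up, the work surface at z = 0. Lengths are in m, angles in rad, forces in N, time in s.
With the tool pointing down it reaches from about 0.425 to 0.875 m from the base axis. Payload 4.7 kg.
Tool frame: the origin (TCP) lies at the very end of the fingers, on their centre line; the grasp point (between the pads) lies 19 mm behind it; z points along the fingers, y is the line along which they close (so a half turn about z gives the same grasp; the last joint's range is limited). The gripper opens to 87 mm and grips with 3 to 60 N. Pads are 19 mm wide; open, the fingers measure 117 mm over their backs; the gripper's body (75 mm by 190 mm) begins 51 mm behind the grasp point.
Start: joints at [1.338, 0.321, -0.07, 1.45, 0.023, 1.371, -0.057], TCP at [0.159, -0.63, 0.223] pointing down, gripper open.
Joint ranges: [-2.86, 2.86], [-0.3, 2.09], [-1.38, 1.24], [0.06, 2.45], [-1.56, 4.7], [0.09, 2.05], [-2.69, 2.69]. Speed limits (rad/s): [2.57, 2.57, 3.14, 3.14, 3.14, 3.14, 3.14].

## Interface

Orientations are given as a rotation vector (axis times angle).
In Python, from bench import ctrl, imaging, ticket gives the robot as it stands.
- The arm moves only by the tool jog_arm, never from a script. Its argument "rows" is text: rows parted by semicolons, each of 7 numbers parted by spaces: the shift along the tool's x, y, z in cm, then the turn, a rotation vector about the tool's x, y, z in rad, then the closure, from -1 (fully open) to 1 (shut), so that 0 is half open. A call has 1 to 5 rows; each row shifts and turns the commanded pose from where the row before left it, along the tool's axes as they then stand; what a row does not reach is not made up. A row lasts 1/8 s, in which the tool goes at most 62.5 mm and 10.7 degrees, less where a joint would pass 70% of its speed; a pose out of reach is approached as far as the arm can. A call with a gripper value outside its range is refused whole. The fingers move at their own pace and stop on an object; "force" is the grip in N (left out, the last holds). Time passes only in rows, so rows that do not move let the fingers close. It gives the time, the measured TCP pose, the force, the opening and the grip force at its end, in the units of the state.
- ctrl.get_state(): the state, without advancing time (a new reading comes with each control period).
- imaging.get_image(name): name is "scene" or "side" or "wrist"; returns a dict with "img" (480x640x3 uint8, blue, green, red), "vertical_fov" (degrees; the focal length in pixels is half the picture's height over the tangent of half this angle, whatever the lens; pixels are square), "cx", "cy" (the principal point, pixels), "origin" and "orientation" of the camera in the world. Camera axes: x right, y down, z forward; pixel columns grow to the right and rows downward; lengths in m; the calibration is good to about 2 mm. A picture is of the moment at which its call begins. There is no depth.
- ticket.close_job(): hands the job in; it is judged then, once.
The state is a dict: "time": time; "joint_positions": joint angles; "qd": joint speeds; "joint_torque": joint torques, N m; "position": TCP position; "tool_rot": TCP orientation; "ft_force": force on the tool from outside, world axes, zero at the start; "torque": the same for the moment, N m; "grip_width": opening from 0.0 (shut) to 1.0 (fully open); "grip_force": force on a finger pad.
Only numpy, scipy, OpenCV 4.12 (cv2) and the standard library are available. Lean on these libraries where they do the work, as an engineer would, in place of code of your own. Each camera call takes 0.05 s, during which the arm holds its last target. There are 200 camera calls.

## Working session

There is one attempt and no reset: what is moved stays moved. The work goes in short steps, Python scripts to look and compute and a tool call to move; the robot and the scene stay as the last step left them, time stands still between calls to the robot, and variables do not carry over. Pictures are saved under pics/ and viewed, at most 10 in all, crops included, and the job is handed in when it is done.

Besides the shell and the picture viewer there is one more tool, called as name(argument=value, ...) on one line, values as JSON. jog_arm: Moves the arm, as the interface text tells. Its arguments: {"type":"object","properties":{"rows":{"type":"string"},"force":{"type":"number"}},"required":["rows"]}

```bash
ls; mkdir -p pics; python3 - <<'E'
from bench import ctrl, imaging
import cv2, numpy as np
s=ctrl.get_state(); print({k:np.round(v,4) for k,v in s.items()})
for n in ("scene","side","wrist"):
    d=imaging.get_image(n); cv2.imwrite(f"pics/{n}0.png",d["img"])
    print(n,d["vertical_fov"],d["cx"],d["cy"],np.round(d["origin"],4),np.round(d["orientation"],4))
E
```

```text
pics
{'time': np.float64(0.0), 'joint_positions': array([ 1.3381,  0.3218, -0.0701,  1.4517,  0.0226,  1.3708, -0.0569]), 'qd': array([-0.    ,  0.0008,  0.0013,  0.0011, -0.0023, -0.0002, -0.0005]), 'joint_torque': array([-2.00000e-04, -4.91283e+01, -4.03700e-01, -3.12526e+01,
       -6.39000e-02,  4.38000e-02,  2.00000e-04]), 'position': array([ 0.1586, -0.6298,  0.2215]), 'tool_rot': array([-3.1158e+00, -3.8650e-01,  5.0000e-04]), 'ft_force': array([0.1157, 0.358 , 0.0405]), 'torque': array([0.0108, 0.0241, 0.0255]), 'grip_force': np.float64(0.0), 'grip_width': np.float64(1.0027)}
scene 57.95540040226779 322.3830715413608 239.29018864561723 [ 1.1427 -0.3599  0.7885] [-2.1015 -1.1533  0.505 ]
side 56.99851855725114 319.08707886566475 237.44157458440668 [0.2696 0.5866 0.8548] [-0.6164  2.7519 -1.017 ]
wrist 60.669109137203016 316.9525245483812 242.67380139359148 [ 0.2225 -0.6144  0.3835] [ 2.3191 -1.8088 -0.2238]
```

View pics/scene0.png

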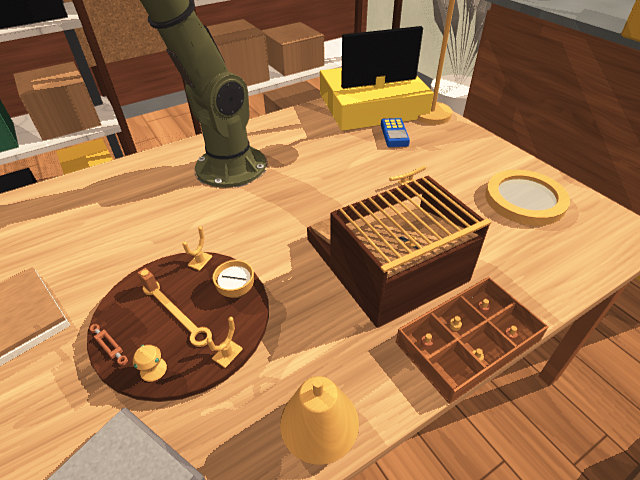

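View pics/side0.png

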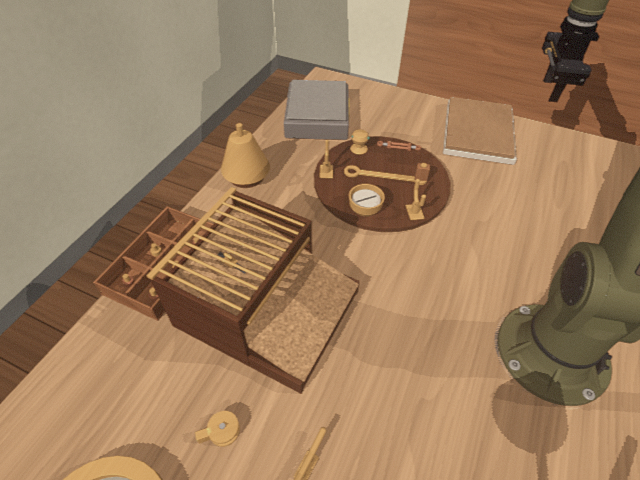

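The scene view shows the handle on the turntable, with its eye near (201,337) and grip near (148,278), and the cabinet with its roof around (410,230). In the side view the eye is near (351,173), the grip near (423,172), and the cabinet's front corners are near (358,287) and (302,385).

```bash
cat > h.py <<'E'
import numpy as np, cv2
from scipy.spatial.transform import Rotation as R
from bench import ctrl, imaging
def shot(n,f=None):
    d=imaging.get_image(n)
    if f: cv2.imwrite(f,d["img"])
    return d
def ray(d,p):
    f=240/np.tan(np.radians(d["vertical_fov"])/2)
    v=np.array([(p[0]-d["cx"])/f,(p[1]-d["cy"])/f,1.])
    v=R.from_rotvec(d["orientation"]).apply(v); return np.array(d["origin"]),v/np.linalg.norm(v)
def onz(d,p,z):
    o,v=ray(d,p); return o+v*(z-o[2])/v[2]
def proj(d,P):
    f=240/np.tan(np.radians(d["vertical_fov"])/2)
    q=R.from_rotvec(d["orientation"]).inv().apply(np.array(P)-d["origin"]); q=np.atleast_2d(q)
    return np.c_[d["cx"]+f*q[:,0]/q[:,2],d["cy"]+f*q[:,1]/q[:,2]]
def tri(d1,p1,d2,p2):
    o1,v1=ray(d1,p1);o2,v2=ray(d2,p2)
    t=np.linalg.lstsq(np.c_[v1,-v2],o2-o1,rcond=None)[0]
    a=o1+v1*t[0];b=o2+v2*t[1]; return (a+b)/2,np.linalg.norm(a-b)
E
python3 - <<'E'
import pickle
from h import *
D={n:shot(n) for n in("scene","side","wrist")}; pickle.dump(D,open("d0.pkl","wb"))
a=cv2.resize(D["scene"]["img"][170:330,300:500],(800,600)[:2] and (800,640),interpolation=cv2.INTER_CUBIC)[:600]
cv2.imwrite("pics/c1.png",a)
b=cv2.resize(D["side"]["img"][185:395,90:370],None,fx=2.8,fy=2.8,interpolation=cv2.INTER_CUBIC)
cv2.imwrite("pics/c2.png",b)
c=np.hstack([cv2.resize(D["scene"]["img"][240:390,80:280],None,fx=2,fy=2.,interpolation=cv2.INTER_CUBIC)]*1)
e=cv2.resize(D["side"]["img"][120:220,310:460],(400,267),interpolation=cv2.INTER_CUBIC)
c=cv2.copyMakeBorder(c,0,0,0,0,0); e=cv2.copyMakeBorder(e,0,33,0,0,0)
w=cv2.resize(D["wrist"]["img"],(400,300))
cv2.imwrite("pics/c3.png",np.vstack([np.hstack([c,e]),np.hstack([w,w*0])]))
E
```

```text
(no output)
```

View pics/c1.png

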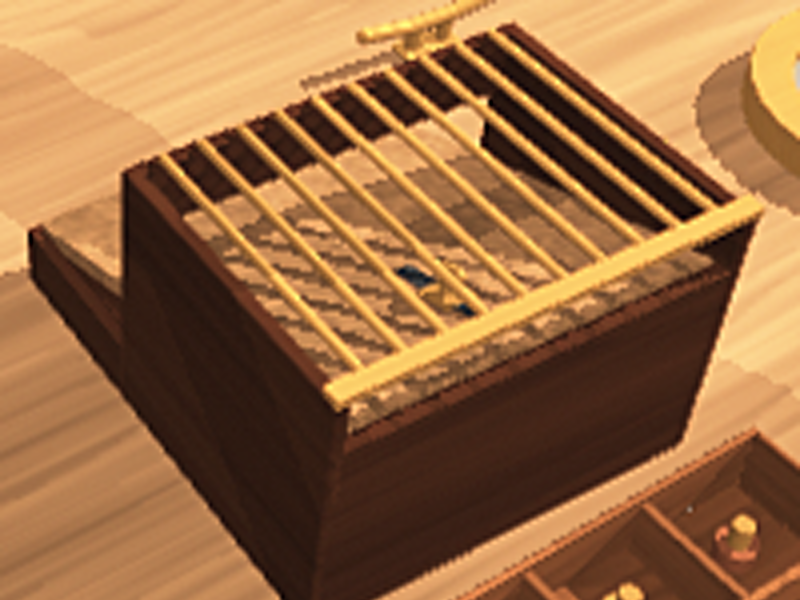

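View pics/c2.png

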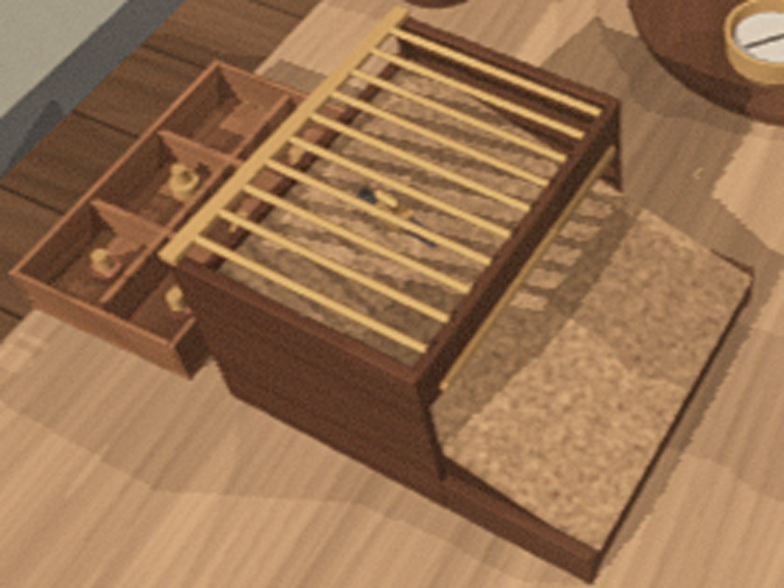

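View pics/c3.png

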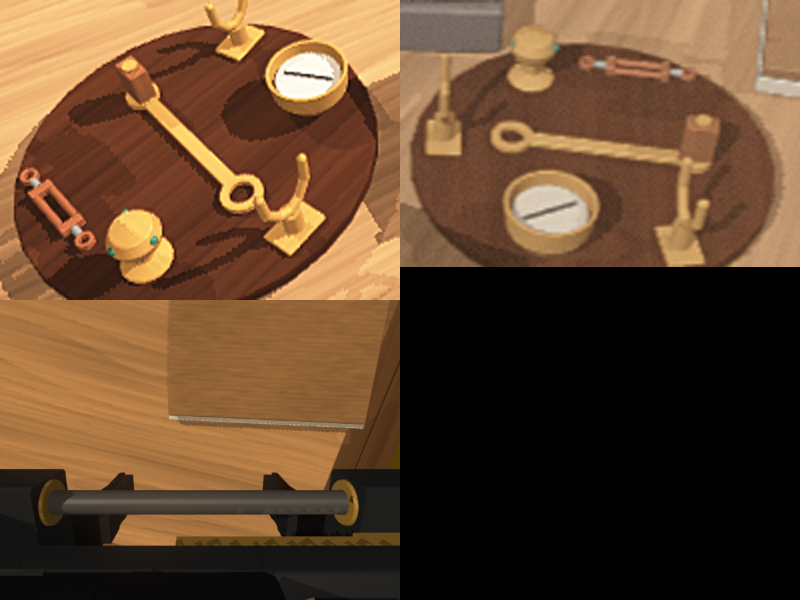

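The crops show a ten-rod roof. The hook sits on a dark-blue track plate between rods 5 and 6: crop 1 at about (445,290), crop 2 at about (395,210). In crop 3 the handle's eye is at scene (200.5,337) and its grip top at scene (144.5,273). One oarlock stands right by the eye, the other near the grip.

```bash
python3 - <<'E'
import pickle
from h import *
from scipy.optimize import least_squares
D=pickle.load(open("d0.pkl","rb")); S,T=D["scene"],D["side"]
A=lambda x,y:(300+x/4,170+y/4); B=lambda x,y:(90+x/2.8,185+y/2.8)
print("grip top",tri(S,(144.5,273),T,(423.3,165)),"eye",tri(S,(200.5,337),T,(352,171.4)), onz(S,(200.5,337),.034),onz(T,(352,171.4),.034))
ys=np.arange(-112.5,113,25)/1e3
a=[(165,158),(200,143),(240,128),(278,115),(318,98),(352,87),(388,73),(420,58),(457,42),(497,32)]
b=[(600,108),(583,132),(562,157),(547,182),(525,208),(510,232),(490,260),(468,288),(447,318),(424,349)]
ae=[(360,368),(404,348),(446,330),(487,310),(525,292),(562,274),(602,255),(640,240),(680,222),(718,203)]
X=[];
for d,L in((S,[A(*p) for p in a]),(T,[B(*p) for p in b]),(S,[A(*p) for p in ae])):
    P=np.array([onz(d,p,.185) for p in L]); c=P.mean(0); u=np.polyfit(ys,P[:,0],1),np.polyfit(ys,P[:,1],1)
    print(np.round(c,4),"dir",np.round([u[0][0],u[1][0]],3), np.degrees(np.arctan2(-u[0][0],u[1][0])))
# refine: gold ridge
def w2c(q,P): 
    c,s=np.cos(q[2]),np.sin(q[2]); P=np.atleast_2d(P); return np.c_[q[0]+c*P[:,0]-s*P[:,1],q[1]+s*P[:,0]+c*P[:,1],P[:,2]]
print("front corners", [np.round(onz(T,B(*p),.045),4) for p in((752,268),(592,552))])
for n,pa,pb in(("trk up",None,None),):pass
print("hook", tri(S,A(460,272),T,B(380,197)), tri(S,A(440,297),T,B(405,215)))
print("trackends c1",onz(S,A(400,270),.122),onz(S,A(476,312),.122)," c2",onz(T,B(362,192),.122),onz(T,B(434,242),.122))
# cropped closeups
x=cv2.resize(S["img"][225:255,390:430],(560,420),interpolation=cv2.INTER_CUBIC)
y=cv2.resize(T["img"][243:283,210:255],None,fx=12,fy=12,interpolation=cv2.INTER_CUBIC)
x=cv2.resize(S["img"][225:255,390:430],(400,300),interpolation=cv2.INTER_CUBIC)
y=cv2.resize(T["img"][245:275,212:252],(400,300),interpolation=cv2.INTER_CUBIC)
z=cv2.resize(S["img"][255:355,130:263],(400,300),interpolation=cv2.INTER_CUBIC)
z2=cv2.resize(T["img"][155:215,340:440],(400,240),interpolation=cv2.INTER_CUBIC);z2=cv2.copyMakeBorder(z2,0,60,0,0,0)
cv2.imwrite("pics/c4.png",np.vstack([np.hstack([x,y]),np.hstack([z,z2])]))
E
```

```text
grip top (array([ 0.39986012, -0.36115156,  0.08434288]), np.float64(5.8813532850490884e-05)) eye (array([ 0.58218784, -0.31344448,  0.0309546 ]), np.float64(0.00031085259013198475)) [ 0.58429099 -0.31372395  0.034     ] [ 0.5811064  -0.30994631  0.034     ]
[0.5583 0.1611 0.185 ] dir [0.043 1.004] -2.4652382399829653
[0.5553 0.1614 0.185 ] dir [0.038 1.011] -2.1627084511324104
[0.7366 0.1545 0.185 ] dir [0.038 1.012] -2.172211441242832
front corners [array([0.4243, 0.0352, 0.045 ]), array([0.4355, 0.2968, 0.045 ])]
hook (array([0.67568613, 0.15890747, 0.14097928]), np.float64(0.0007035895934925292)) (array([0.66536187, 0.15341134, 0.11732207]), np.float64(0.007264878296196437))
trackends c1 [0.64303963 0.14763076 0.122     ] [0.69073138 0.1609789  0.122     ]  c2 [0.70105805 0.14905141 0.122     ] [0.62787175 0.16573143 0.122     ]
```

View pics/c4.png

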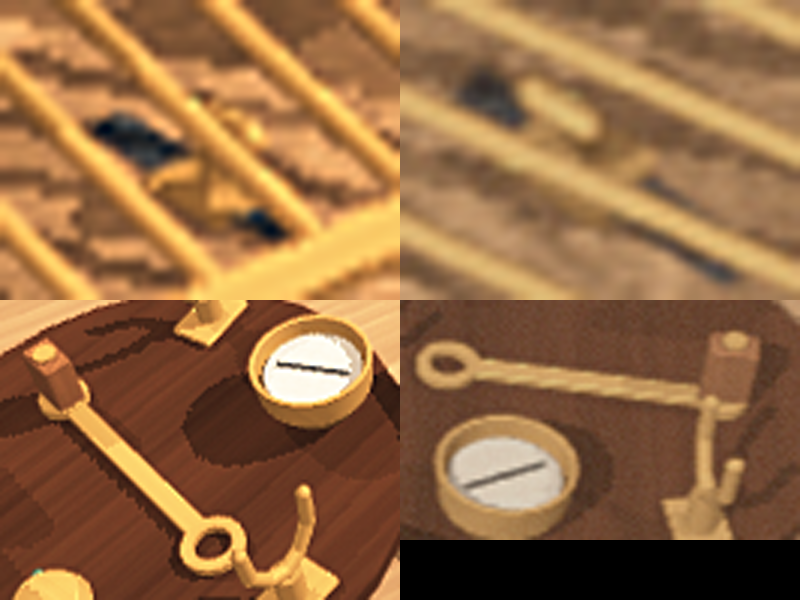

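The close-ups show the hook's top bar at side (224.5,254) to (232,258), between two rods. The scene view shows its tip near (416.5,238.5). The eye's ring and the oarlocks are clear as well, so next I work out clearances and the stem position.

```bash
cat >> h.py <<'E'
CY=np.radians(-2.2); C0=np.array([.607,.159,0])
Rc=R.from_euler("z",CY); Rb=Rc*R.from_euler("y",-18,degrees=True)
B0=C0+Rc.apply([.0602,0,.1218])
def onboard(d,p,h):
    o,v=ray(d,p); n=Rb.apply([0,0,1]); P=o+v*((B0+n*h-o)@n)/(v@n); return Rb.inv().apply(P-B0)*1e3
E
python3 - <<'E'
import pickle
from h import *
D=pickle.load(open("d0.pkl","rb")); S,T=D["scene"],D["side"]
print("oarlock_a foot S",onz(S,(80+238/2,240+40/2),.032),"T",onz(T,(310+682/2.667-150,120+240/2.667),.032))
print("oarlock_b foot S",onz(S,(80+295/2,240+228/2),.032),"T",onz(T,(310+(443-400)/2.667,120+135/2.667),.032))
print("compass", onz(S,(80+307/2,240+74/2),.07))
for n,p in(("tip",(224.6,254)),("bend",(232,258.6))): print(n,onboard(T,p,.019))
print("tip S",onboard(S,(416.3,238.8),.017),"back S",onboard(S,(409.3,235),.019))
print("plate T",onboard(T,(218.5,253.5),.0),onboard(T,(245,271.5),.0)," S",onboard(S,(399.5,238),0),onboard(S,(418.5,247.5),0))
print("tri tip",Rb.inv().apply(tri(S,(416.3,238.8),T,(224.9,254.3))[0]-B0)*1e3)
# rods check: cabinet y offset at front/back, both views
rod=lambda x:[np.round(proj(d,C0+Rc.apply([x,y,.185])),1).tolist() for d in(S,T) for y in(-.0125,.0125,.1125)]
print(rod(-.045),rod(.13))
s=ctrl.get_state(); print(s["time"])
E
```

```text
oarlock_a foot S [ 0.37421676 -0.23851197  0.032     ] T [ 0.37560055 -0.24394447  0.032     ]
oarlock_b foot S [ 0.64927143 -0.28262174  0.032     ] T [ 0.64876879 -0.28377395  0.032     ]
compass [ 0.50320474 -0.19904306  0.07      ]
tip [16.55352148  2.75902542 19.        ]
bend [-1.32439863  2.42412997 19.        ]
tip S [20.90435793  0.94855982 17.        ] back S [ 0.0448089  -1.01382822 19.        ]
plate T [ 3.14495839e+01 -2.64934265e-01  1.35835978e-13] [-3.57142986e+01  1.44294170e+00 -8.99307292e-14]  S [-3.26211604e+01 -4.40410036e+00 -1.13122908e-13] [ 2.93962242e+01 -1.47039925e+00  2.59861708e-15]
tri tip [17.31570555  2.12163905 15.33555268]
[[[379.9, 195.8]], [[389.0, 192.2]], [[423.8, 178.6]], [[275.6, 257.4]], [[268.7, 266.7]], [[238.8, 307.3]]] [[[431.5, 243.1]], [[441.2, 238.6]], [[478.3, 221.5]], [[201.6, 225.8]], [[193.9, 234.1]], [[160.6, 269.9]]]
0.3
```

```bash
python3 - <<'E'
import pickle
from h import *
D=pickle.load(open("d0.pkl","rb")); S,T=D["scene"],D["side"]
x=cv2.resize(S["img"][220:280,170:250],(800,600),interpolation=cv2.INTER_CUBIC)
y=cv2.resize(T["img"][155:225,395:440],(385,600),interpolation=cv2.INTER_CUBIC)
cv2.imwrite("pics/c5.png",np.hstack([cv2.resize(x,(400,300)),cv2.resize(y,(193,300))]))
E
```

```text
(no output)
```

View pics/c5.png

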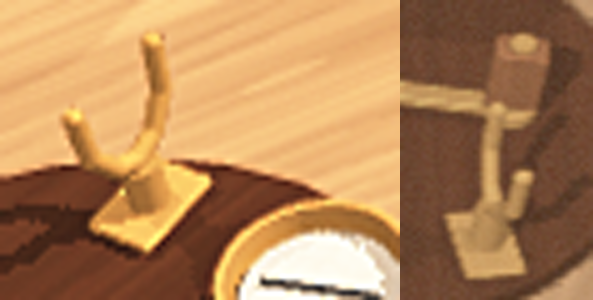

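The tips of oarlock_a's horns are at scene (200.6,227.6) and (184.4,243). In the side view they are at (417.6,180) and (423.4,196.3).

```bash
python3 - <<'E'
import pickle
from h import *
D=pickle.load(open("d0.pkl","rb")); S,T=D["scene"],D["side"]
for a,b in(((200.6,227.6),(417.6,180)),((200.6,227.6),(423.4,196.3)),((184.4,243),(417.6,180)),((184.4,243),(423.4,196.3))):
    P,e=tri(S,a,T,b); g=P-np.array([.400,-.361,0]); q=R.from_euler("z",-14.7,degrees=True).apply(g); print(np.round(P,3),round(e,4),"handle frame",np.round(q*1e3))
E
```

```text
[ 0.389 -0.221  0.145] 0.0116 handle frame [ 25. 138. 145.]
[ 0.362 -0.212  0.115] 0.0004 handle frame [  1. 154. 115.]
[ 0.391 -0.261  0.116] 0.0007 handle frame [ 17.  99. 116.]
[ 0.363 -0.253  0.083] 0.0115 handle frame [ -9. 114.  83.]
```

```bash
cat >> h.py <<'E'
LEAN=18
def tool(yaw,pitch):   # tool frame for a handle of yaw, eye-up pitch (deg)
    return R.from_euler("z",yaw,degrees=True)*R.from_euler("y",-pitch,degrees=True)*R.from_euler("y",LEAN,degrees=True)*R.from_euler("x",180,degrees=True)
def go(P,Rt,note=""):
    s=ctrl.get_state(); R0=R.from_rotvec(s["tool_rot"])
    print(note,"turn",np.round((R0.inv()*Rt).as_rotvec(),4),"then cm",np.round(Rt.inv().apply(np.array(P)-s["position"])*100,2),
      "| before-turn cm",np.round(R0.inv().apply(np.array(P)-s["position"])*100,2),"F",np.round(s["ft_force"],1),"t",round(float(s["time"]),2))
E
python3 - <<'E'
from h import *
Rh=R.from_euler("z",14.7,degrees=True)
P=np.array([.400,-.361,.03])+Rh.apply([-.0059,-.0015,.024])
print(P); go(P+[0,0,.13],tool(14.7,0)); go(P,tool(14.7,0))
E
```

```text
[ 0.39467376 -0.36394807  0.054     ]
 turn [-0.0021 -0.3141 -0.0097] then cm [ 29.31 -19.76  -5.51] | before-turn cm [ 29.38 -20.05   3.83] F [-0.1 -0.   0.3] t 0.3
 turn [-0.0021 -0.3141 -0.0097] then cm [ 33.33 -19.76   6.86] | before-turn cm [ 29.38 -20.04  16.83] F [-0.1 -0.   0.3] t 0.3
```

jog_arm(rows="3.7 -2.5 0 0 -0.08 0 -1;3.7 -2.5 0 0 -0.08 0 -1;3.7 -2.5 0 0 -0.08 0 -1;3.7 -2.5 0 0 -0.074 0 -1;3.7 -2.5 0 0 0 0 -1", force=60)

```text
time: 0.92
position: [0.3071, -0.4624, 0.1928]
tool_rot: [3.041, 0.383, -0.481]
ft_force: [-0.0, -0.2, -0.5]
grip_width: 1.0
grip_force: 0.0
```

jog_arm(rows="3.7 -2.5 0 0 0 0 -1;3.7 -2.5 0 0 0 0 -1;2 -2 0 0 0 0 -1;0 0 0 0 0 0 -1;0 0 0 0 0 0 -1")

```text
time: 1.55
position: [0.3732, -0.3762, 0.1648]
tool_rot: [3.041, 0.375, -0.482]
ft_force: [-0.2, -0.7, -0.3]
grip_width: 0.999
grip_force: 0.0
```

```bash
python3 - <<'E'
from h import *
P=np.array([.3947,-.3639,.054])
go(P+[0,0,.1],tool(14.7,0)); go(P+[0,0,.05],tool(14.7,0));go(P,tool(14.7,0)); print(ctrl.get_state()["position"])
E
```

```text
turn [-0.0023  0.0005 -0.0107] then cm [ 2.61 -0.65  0.28] | before-turn cm [ 2.6  -0.67  0.28] F [-0.2 -0.7 -0.3] t 1.55
 turn [-0.0023  0.0005 -0.0107] then cm [ 4.16 -0.65  5.04] | before-turn cm [ 4.15 -0.68  5.04] F [-0.2 -0.7 -0.3] t 1.55
 turn [-0.0023  0.0005 -0.0107] then cm [ 5.7  -0.65  9.79] | before-turn cm [ 5.7  -0.68  9.79] F [-0.2 -0.7 -0.3] t 1.55
[ 0.37316816 -0.37622332  0.16476113]
```

jog_arm(rows="2.6 -0.65 0.3 0 0 -0.01 -1;0 0 0 0 0 0 -1;0.8 0 2.4 0 0 0 -1;0.75 0 2.4 0 0 0 -1;0 0 0 0 0 0 -1")

```text
time: 2.17
position: [0.3936, -0.3624, 0.1015]
tool_rot: [3.044, 0.393, -0.488]
ft_force: [-0.1, 0.1, 0.2]
grip_width: 0.997
grip_force: 0.0
```

jog_arm(rows="0.5 0 1.6 0 0 0 -1;0.5 0 1.5 0 0 0 -1;0.3 0 0.9 0 0 0 -1;0.22 0 0.7 0 0 0 -1;0 0 0 0 0 0 -1")

```text
time: 2.8
position: [0.3949, -0.3625, 0.0532]
tool_rot: [3.042, 0.393, -0.483]
ft_force: [-0.1, 0.0, 1.1]
grip_width: 0.997
grip_force: 0.0
```

```bash
python3 - <<'E'
from h import *
go([.3947,-.3639,.054],tool(14.7,0)); print(ctrl.get_state()["position"])
w=shot("wrist")["img"]; t=shot("side")["img"][100:340,300:620]; cv2.imwrite("pics/c6.png",np.hstack([cv2.resize(w,(400,300)),cv2.resize(t,(400,300))]))
E
```

```text
turn [-0.0037  0.0005  0.001 ] then cm [-0.07  0.13 -0.06] | before-turn cm [-0.08  0.13 -0.06] F [-0.1  0.   1.1] t 2.8
[ 0.39487872 -0.36248073  0.05321754]
```

View pics/c6.png

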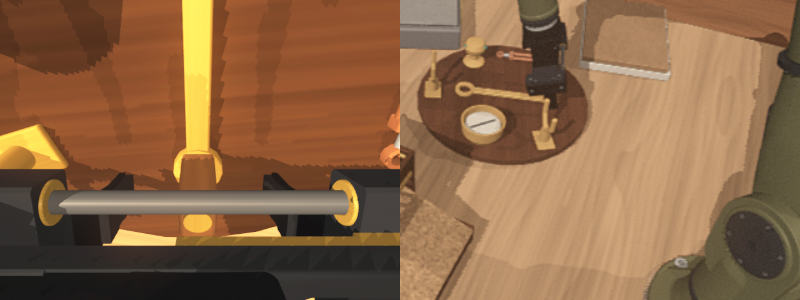

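The wrist view shows the grip centred between the fingers at crop (198,195), with the arm straight ahead. Closing the gripper now.

jog_arm(rows="0 0 0 0 0 0 1;0 0 0 0 0 0 1;0 0 0 0 0 0 1;0 0 0 0 0 0 1;0 0 0 0 0 0 1", force=60)

```text
time: 3.52
position: [0.3951, -0.3627, 0.0537]
tool_rot: [3.042, 0.393, -0.482]
ft_force: [-1.1, -0.1, -0.2]
grip_width: 0.517
grip_force: 0.0
```

jog_arm(rows="0 0 0 0 0 0 1;0 0 0 0 0 0 1;-0.3 0 -1 0 0 0 1;-0.62 0 -1.9 0 0 0 1;0 0 0 0 0 0 1")

```text
time: 4.15
position: [0.3967, -0.3637, 0.0864]
tool_rot: [3.04, 0.392, -0.477]
ft_force: [0.7, -0.7, -4.7]
grip_width: 0.248
grip_force: 60.0
```

jog_arm(rows="-0.9 0 -2.8 0 0 0 1;-1.24 0 -3.8 0 0 0 1;-1.24 0 -3.8 0 0 0 1;-1.24 0 -3.8 0 0 0 1;0 0 0 0 0 0 1")

```text
time: 4.78
position: [0.397, -0.3641, 0.2367]
tool_rot: [3.038, 0.391, -0.474]
ft_force: [1.1, -1.0, -4.4]
grip_width: 0.247
grip_force: 60.0
```

jog_arm(rows="0 0 0 0 0.1 0 1;0 0 0 0 0.1 0 1;0 0 0 0 0.1 0 1;0 0 0 0 0.01 0 1;0 0 0 0 0 0 1")

```text
time: 5.4
position: [0.3951, -0.3626, 0.2323]
tool_rot: [-3.112, -0.401, 0.01]
ft_force: [-0.0, 0.2, -3.9]
grip_width: 0.245
grip_force: 60.0
```

```bash
cat >> h.py <<'E'
def handle(s,pitch_off=0,up=.0418):
    """grip-base point and rotation of handle from tool pose; grasp point is `up` above underside"""
    Rt=R.from_rotvec(s["tool_rot"]); Rh=Rt*R.from_euler("x",180,degrees=True)*R.from_euler("y",-(LEAN+pitch_off),degrees=True)
    gp=s["position"]+Rt.apply([0,0,-.019]); return gp-Rh.apply([0,0,up]),Rh
def ring(d,p,r=22):
    """centre of hole-bearing gold contour nearest p"""
    hsv=cv2.cvtColor(d["img"],cv2.COLOR_BGR2HSV); m=cv2.inRange(hsv,(12,70,90),(32,255,255))
    x0,y0=int(p[0])-40,int(p[1])-40; x0,y0=max(x0,0),max(y0,0)
    c,h=cv2.findContours(m[y0:y0+80,x0:x0+80],cv2.RETR_CCOMP,cv2.CHAIN_APPROX_NONE)
    o=[]
    for k,cc in enumerate(c):
        if h[0][k][3]>=0 and cv2.contourArea(cc)>8:
            M=cv2.moments(cc); o.append((M["m10"]/M["m00"]+x0,M["m01"]/M["m00"]+y0,M["m00"]))
    return o
E
python3 - <<'E'
from h import *
import pickle
s=ctrl.get_state(); G,Rh=handle(s); E=G+Rh.apply([.19,0,.004])
print(s["position"],R.from_rotvec(s["tool_rot"]).as_matrix().round(3).tolist(),"F",s["ft_force"].round(1),"eye pred",E.round(4),Rh.as_euler("zyx",degrees=True).round(2))
S,T=shot("scene"),shot("side"); pickle.dump((S,T),open("d1.pkl","wb"))
for d in(S,T):
    p=proj(d,E)[0]; print(p.round(1),np.round(ring(d,p),1).tolist(), d["img"][int(p[1])-14:int(p[1])+15:4,int(p[0])].tolist())
E
```

```text
[ 0.39507601 -0.36255204  0.23233697] [[0.967, 0.254, -0.007], [0.254, -0.967, 0.003], [-0.006, -0.005, -1.0]] F [-0.   0.2 -3.9] eye pred [ 0.5815 -0.3139  0.2729] [ 15.39 -16.98   4.88]
[169.9 254.9] [[169.3, 256.4, 30.0]] [[124, 189, 243], [124, 189, 242], [132, 201, 248], [73, 147, 216], [32, 49, 102], [87, 175, 239], [64, 129, 191], [40, 65, 119]]
[358.9  94.3] [] [[115, 153, 191], [113, 151, 191], [105, 142, 183], [87, 137, 177], [91, 122, 155], [93, 146, 190], [87, 118, 153], [84, 115, 150]]
```

```bash
cat >> h.py <<'E'
def tcp_for(E,yaw,pitch=18,off=0,up=.0418):
    """TCP pose putting eye centre at E (world)"""
    Rt=tool(yaw,pitch+off); Rh=Rt*R.from_euler("x",180,degrees=True)*R.from_euler("y",-(LEAN+off),degrees=True)
    Rh_=Rh; G=np.array(E)-Rh_.apply([.19,0,.004]); return G+Rh_.apply([0,0,up])+Rt.apply([0,0,.019]),Rt
def cab(x,y,z): return C0+Rc.apply([x,y,z])
def brd(x,y,z): return B0+Rb.apply([x,y,z])
E
python3 - <<'E'
from h import *
for n,E,y in(("W1",cab(-.09,.02,.105),-40),("W2",cab(-.03,.01,.127),-22),("W3",brd(.009,.001,.032),-2.2)):
    P,Rt=tcp_for(E,y); print(n,P.round(4),"r",np.hypot(P[0],P[1]).round(3),"eye",E.round(4))
P,Rt=tcp_for(cab(-.09,.02,.105),-40)
go([.48,-.02,.30],tool(14.7,18),"V1"); go(P+[0,0,.17],Rt,"W1hi")
E
```

```text
W1 [0.3705 0.3061 0.0632] r 0.481 eye [0.5178 0.1824 0.105 ]
W2 [0.399  0.2422 0.0852] r 0.467 eye [0.5774 0.1701 0.127 ]
W3 [0.4736 0.1651 0.1133] r 0.502 eye [0.6659 0.1577 0.155 ]
V1 turn [-0.0045  0.0053  0.0018] then cm [ 16.8  -30.97  -6.74] | before-turn cm [ 16.82 -30.97  -6.69] F [ 0.8 -0.3 -3.8] t 5.5
W1hi turn [-0.0016  0.007   0.9565] then cm [-44.92 -49.54  -0.06] | before-turn cm [ 14.6  -65.26   0.15] F [ 0.8 -0.3 -3.8] t 5.5
```

jog_arm(rows="0.5 -1 -3.3 0 0 0 1;2.5 -4 -3.4 0 0 0 1;2.8 -5 0 0 0 0 1;2.8 -5 0 0 0 0 1;2.8 -5 0 0 0 0 1")

```text
time: 6.12
position: [0.4561, -0.1381, 0.3005]
tool_rot: [-3.113, -0.404, 0.008]
ft_force: [0.9, 0.6, -3.8]
grip_width: 0.248
grip_force: 60.0
```

jog_arm(rows="2.8 -5 0 0 0 0 1;2.6 -5 0 0 0 0 1;0 -1 0 0 0 0.15 1;0 0 0 0 0 0.16 1;0 0 0 0 0 0 1")

```text
time: 6.75
position: [0.4797, -0.0197, 0.3005]
tool_rot: [-3.139, 0.078, 0.009]
ft_force: [-0.3, -0.1, -4.9]
grip_width: 0.243
grip_force: 60.0
```

```bash
python3 - <<'E'
from h import *
P,Rt=tcp_for(cab(-.09,.02,.105),-40)
print(ctrl.get_state()["position"]);go(P+[0,0,.17],Rt,"W1hi")
E
```

```text
[ 0.47973214 -0.01970169  0.30046306]
W1hi turn [0.     0.0061 0.6484] then cm [-29.31 -17.93   6.72] | before-turn cm [-12.49 -31.98   6.85] F [-0.3 -0.1 -4.9] t 6.75
```

jog_arm(rows="-1 -5 0 0 0 0 1;-1.5 -5 0 0 0 0 1;-2 -5 0 0 0 0 1;-2.5 -5 0 0 0 0 1;-2.5 -5 0 0 0 0 1")

```text
time: 7.38
position: [0.3972, 0.2359, 0.3017]
tool_rot: [-3.139, 0.078, 0.007]
ft_force: [0.3, 0.8, -3.8]
grip_width: 0.246
grip_force: 60.0
```

jog_arm(rows="-2 -5 0 0 0 0 1;-1 -2 0 0 0 0.16 1;0 0 0 0 0 0.17 1;0 0 0 0 0 0.17 1;0 0 0 0 0 0.15 1")

```text
time: 8.0
position: [0.3699, 0.3068, 0.3067]
tool_rot: [-2.983, 0.956, 0.006]
ft_force: [-0.8, 0.3, -0.3]
grip_width: 0.246
grip_force: 60.0
```

jog_arm(rows="0 0 1 0 0.006 0 1;0 0 2.8 0 0 0 1;0 0 3 0 0 0 1;0 0 0 0 0 0 1;0 0 0 0 0 0 1")

```text
time: 8.62
position: [0.3676, 0.3032, 0.2402]
tool_rot: [-2.982, 0.955, -0.01]
ft_force: [0.3, -1.0, -3.3]
grip_width: 0.247
grip_force: 60.0
```

```bash
python3 - <<'E'
from h import *
import pickle
P,Rt=tcp_for(cab(-.09,.02,.105),-40)
s=ctrl.get_state();print(s["position"]);go(P,Rt,"W1")
G,Rh=handle(s); E=G+Rh.apply([.19,0,.004]); print("eye pred",E.round(4),Rh.as_euler("ZYX",degrees=True).round(2),"in cab",Rc.inv().apply(E-C0).round(4))
S,T=shot("scene"),shot("side"); pickle.dump((S,T),open("d2.pkl","wb"))
print(proj(S,[E,G]),proj(T,[E,G]))
a=[]
for d in(S,T):
    x,y=map(int,proj(d,E)[0]); a.append(cv2.resize(d["img"][max(y-75,0):max(y-75,0)+150,x-100:x+100],(400,300),interpolation=cv2.INTER_CUBIC)); print(ring(d,(x,y)),"crop off",x-100,max(y-75,0))
cv2.imwrite("pics/c7.png",np.hstack(a))
E
```

```text
[0.36755661 0.30319343 0.24022292]
W1 turn [-0.0121 -0.0022  0.0783] then cm [ 0.04 -0.41 17.7 ] | before-turn cm [ 0.02 -0.19 17.7 ] F [ 0.3 -1.  -3.3] t 8.62
eye pred [0.5238 0.1911 0.2825] [-35.74 -18.15   0.72] in cab [-0.0844  0.0289  0.2825]
[[388.5338885  144.41914592]
 [382.94731412 128.25079208]] [[279.16810642 247.44446439]
 [332.17789291 351.85621106]]
[(356.0, 129.0, 10.0)] crop off 288 69
[(308.6177370030581, 246.7553516819572, 54.5)] crop off 179 172
```

jog_arm(rows="-0.5 -0.2 0 -0.012 0 0.078 1;0 0 2 0 0 0 1;0 0 4 0 0 0 1;0 0 0 0 0 0 1;0 0 0 0 0 0 1")

```text
time: 9.35
position: [0.357, 0.2927, 0.1864]
tool_rot: [-2.938, 1.061, -0.01]
ft_force: [0.5, 0.1, -4.6]
grip_width: 0.249
grip_force: 60.0
```

```bash
cat >> h.py <<'E'
def rep():
    s=ctrl.get_state(); G,Rh=handle(s); E=G+Rh.apply([.19,0,.004])
    print("tcp",s["position"].round(4),"eye cab",(Rc.inv().apply(E-C0)*1e3).round(1),"brd",(Rb.inv().apply(E-B0)*1e3).round(1),"YPR",Rh.as_euler("ZYX",degrees=True).round(2)*[1,-1,1],"F",s["ft_force"].round(1),"t",round(float(s["time"]),2)); return s,G,Rh,E
E
python3 - <<'E'
from h import *
import pickle
s,G,Rh,E=rep()
P,Rt=tcp_for(cab(-.095,.02,.105),-40); go(P,Rt,"W1")
S,T=shot("scene"),shot("side")
a=[]
for d in(S,T):
    p=proj(d,E)[0];x,y=map(int,p); a.append(cv2.resize(d["img"][max(y-75,0):max(y-75,0)+150,x-100:x+100],(400,300),interpolation=cv2.INTER_CUBIC)); print(p,"crop off",x-100,max(y-75,0))
cv2.imwrite("pics/c7.png",np.hstack(a))
E
```

```text
tcp [0.357  0.2927 0.1864] eye cab [-102.8    6.2  228.1] brd [-122.2    6.2  151.5] YPR [-40.07  17.98   1.16] F [ 0.5  0.1 -4.6] t 9.35
W1 turn [-0.0193  0.0003  0.005 ] then cm [-0.23 -1.59 12.31] | before-turn cm [-0.22 -1.35 12.34] F [ 0.5  0.1 -4.6] t 9.35
[373.26365179 164.43436603] crop off 273 89
[296.49983177 261.72315317] crop off 196 186
```

View pics/c7.png

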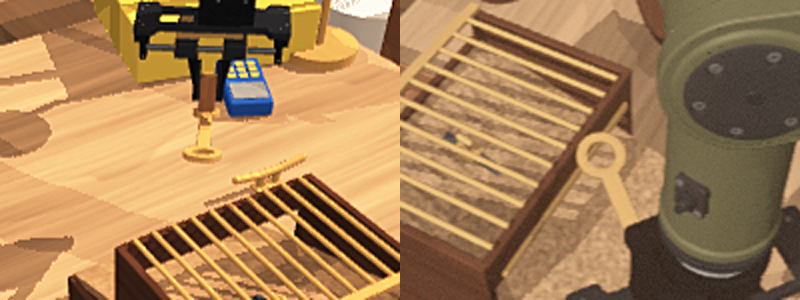

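The carried eye appears at scene (374,165.5) and side (296.5,264.5). That is 1–3 px lower than predicted, and well clear in front of the lintel.

```bash
python3 - <<'E'
from h import *
s,G,Rh,E=rep(); S,T=shot("scene"),shot("side")
P,e=tri(S,(374,165.5),T,(296.5,264.5)); print(P,e,"pred",E,"diff mm",(P-E)*1e3); print(ctrl.get_state()["joint_positions"].round(3))
E
```

```text
tcp [0.3572 0.2926 0.1864] eye cab [-102.7    6.1  228.2] brd [-122.     6.1  151.5] YPR [-40.09  17.99   1.18] F [-0.8 -0.7 -3. ] t 9.45
[0.50348631 0.17194515 0.22368434] 0.0005950758060544664 pred [0.50462248 0.1690538  0.22819427] diff mm [-1.13617095  2.89135255 -4.50993256]
[ 0.856 -0.292 -1.381  1.929 -0.308  1.266 -2.691]
```

jog_arm(rows="0 -2 -3 0 0 -0.05 1;0 -2 -3 0 0 -0.1 1;0 -2 -3 0 0 -0.1 1;0 -2 -2 0 0 -0.1 1;0 0 0 0 0 0 1")

```text
time: 10.18
position: [0.3847, 0.342, 0.3021]
tool_rot: [-3.059, 0.524, -0.026]
ft_force: [0.4, 0.4, -4.9]
grip_width: 0.247
grip_force: 60.0
```

```bash
python3 - <<'E'
from h import *
s,*_=rep(); print(s["joint_positions"].round(3))
E
```

```text
tcp [0.3847 0.342  0.3021] eye cab [-46.3 115.8 345.8] brd [-32.1 115.8 245.9] YPR [-20.19  18.56   2.43] F [ 0.4  0.4 -4.9] t 10.18
[ 0.602  0.039 -1.38   1.653  0.03   1.44  -2.691]
```

jog_arm(rows="-4 -3.4 0 0 0 -0.13 1;-4 -3.4 0 0 0 -0.13 1;-4 -3.4 0 0 0 -0.13 1;-4 -3.4 0 0 0 -0.13 1;-4 -3.4 0 0 0 -0.1 1")

```text
time: 10.8
position: [0.2213, 0.5107, 0.3023]
tool_rot: [-3.095, -0.344, -0.04]
ft_force: [0.9, 0.7, -4.1]
grip_width: 0.249
grip_force: 60.0
```

jog_arm(rows="0 0 0 0 0 0 1;0 0 0 0 0 0 1")

```text
time: 11.05
position: [0.2223, 0.5099, 0.3026]
tool_rot: [-3.096, -0.341, -0.043]
ft_force: [2.1, 0.5, -3.2]
grip_width: 0.245
grip_force: 60.0
```

```bash
python3 - <<'E'
from h import *
s,*_=rep(); print(s["joint_positions"].round(3))
E
```

```text
tcp [0.2223 0.5099 0.3026] eye cab [-212.9  383.6  350.2] brd [-189.1  383.6  301.6] YPR [12.12 19.73  1.45] F [ 2.1  0.5 -3.2] t 11.05
[-0.238  0.176 -1.092  1.563  0.173  1.463 -2.687]
```

jog_arm(rows="0 0 0 0 0 -0.15 1;0 0 0 0 0 -0.15 1;1.7 5 0 0 0 0 1;1.7 5 0 0 0 0 1;1.7 5 0 0 0 0 1")

```text
time: 11.68
position: [0.344, 0.4026, 0.3023]
tool_rot: [-3.016, -0.794, -0.049]
ft_force: [1.0, -0.1, -4.4]
grip_width: 0.246
grip_force: 60.0
```

jog_arm(rows="1.7 5 0 0 0 0 1;1.7 5 0 0 0 0 1;0 0 0 0 0 0 1")

```text
time: 12.05
position: [0.4264, 0.3283, 0.3012]
tool_rot: [-3.022, -0.779, -0.047]
ft_force: [0.0, 1.0, -4.3]
grip_width: 0.249
grip_force: 60.0
```

```bash
python3 - <<'E'
from h import *
s,*_=rep(); print(s["joint_positions"].round(3))
E
```

```text
tcp [0.4264 0.3283 0.3012] eye cab [-23.3 260.3 349.5] brd [ -9.  260.3 242.4] YPR [28.66 19.97  0.78] F [ 0.   1.  -4.3] t 12.05
[ 0.216  0.091 -0.967  1.607  0.071  1.447 -1.821]
```

```bash
python3 - <<'E'
from h import *
P,Rt=tcp_for(cab(-.097,.078,.108),-12,5); print(P,np.hypot(*P[:2]))
go(P+[0,0,.15],Rt)
E
```

```text
[0.32052174 0.28159262 0.11058354] 0.42664808659607373
 turn [ 0.0566 -0.2456  0.714 ] then cm [-8.23  6.77  6.07] | before-turn cm [-11.66  -0.98   3.67] F [ 0.   1.  -4.3] t 12.05
```

jog_arm(rows="0 0 0 0.011 -0.049 0.143 1;0 0 0 0.011 -0.049 0.143 1;0 0 0 0.011 -0.049 0.143 1;0 0 0 0.011 -0.049 0.143 1;0 0 0 0.011 -0.049 0.143 1")

```text
time: 12.68
position: [0.4214, 0.3348, 0.302]
tool_rot: [-3.082, 0.313, 0.353]
ft_force: [0.4, 0.0, -4.3]
grip_width: 0.247
grip_force: 60.0
```

jog_arm(rows="-2.7 2.2 0 0 0 0 1;-2.7 2.2 0 0 0 0 1;-2.7 2.2 0 0 0 0 1;0 0 0 0 0 0 1")

```text
time: 13.18
position: [0.3296, 0.2853, 0.3208]
tool_rot: [-3.086, 0.307, 0.345]
ft_force: [1.0, -0.4, -3.9]
grip_width: 0.246
grip_force: 60.0
```

```bash
python3 - <<'E'
from h import *
s,*_=rep(); print(s["joint_positions"].round(3))
P,Rt=tcp_for(cab(-.097,.078,.108),-12,5);go(P+[0,0,.1],Rt);go(P,Rt)
E
```

```text
tcp [0.3296 0.2853 0.3208] eye cab [-87.7  84.2 319.1] brd [-79.7  84.2 233.3] YPR [-11.35   5.25  -0.02] F [ 1.  -0.4 -3.9] t 13.18
[ 0.283 -0.033 -0.885  1.663 -0.185  1.655 -2.37 ]
 turn [ 0.0029 -0.0043  0.0109] then cm [ 1.69  0.55 10.92] | before-turn cm [ 1.63  0.54 10.93] F [ 1.  -0.4 -3.9] t 13.18
 turn [ 0.0029 -0.0043  0.0109] then cm [ 3.94  0.55 20.67] | before-turn cm [ 3.84  0.53 20.68] F [ 1.  -0.4 -3.9] t 13.18
```

jog_arm(rows="-0.8 0.5 -0.2 0.003 -0.004 0.011 1;0.75 0 3.3 0 0 0 1;0.9 0 4 0 0 0 1;0.84 0 3.8 0 0 0 1;0 0 0 0 0 0 1")

```text
time: 13.8
position: [0.3193, 0.2825, 0.2083]
tool_rot: [-3.08, 0.319, 0.366]
ft_force: [-0.4, 0.1, -3.9]
grip_width: 0.251
grip_force: 60.0
```

```bash
python3 - <<'E'
from h import *
s,*_=rep(); print(s["joint_positions"].round(3))
P,Rt=tcp_for(cab(-.097,.078,.108),-12,5);go(P,Rt)
E
```

```text
tcp [0.3193 0.2825 0.2083] eye cab [-98.2  79.5 203.8] brd [-125.3   79.5  126.9] YPR [-11.8    4.45  -0.04] F [-0.4  0.1 -3.9] t 13.8
[ 0.27   0.014 -0.901  1.859 -0.165  1.435 -2.373]
 turn [0.0014 0.0095 0.0031] then cm [2.33 0.06 9.49] | before-turn cm [2.42 0.05 9.46] F [-0.4  0.1 -3.9] t 13.8
```

jog_arm(rows="0.6 0 2.4 0 0.0095 0.003 1;0.78 0 3.1 0 0 0 1;0.7 0 2.9 0 0 0 1;0.25 0 1.05 0 0 0 1;0 0 0 0 0 0 1")

```text
time: 14.42
position: [0.3231, 0.2841, 0.1138]
tool_rot: [-3.081, 0.322, 0.342]
ft_force: [0.4, -0.0, -3.2]
grip_width: 0.247
grip_force: 60.0
```

```bash
python3 - <<'E'
from h import *
s,G,Rh,E=rep(); print(s["joint_positions"].round(3))
P,Rt=tcp_for(cab(-.097,.078,.108),-12,5);go(P,Rt)
S,T=shot("scene"),shot("side")
for d in(T,):
    p=proj(d,E)[0]; print(p,np.round(ring(d,p),1).tolist()); cv2.imwrite("pics/t8.png",d["img"])
for n,E,y,pi in(("A",cab(-.05,.05,.116),-9,8),("B",cab(0,.02,.133),-5,15),("C",brd(.009,.001,.033),-2.2,18)):
    P,Rt=tcp_for(E,y,pi); print(n,P.round(4)); go(P,Rt,n)
E
```

```text
tcp [0.3231 0.2841 0.1138] eye cab [-94.4  80.8 112.3] brd [-150.    80.8   38.8] YPR [-11.97   5.31   0.14] F [ 0.4 -0.  -3.2] t 14.43
[ 0.23   0.136 -0.913  1.973 -0.07   1.223 -2.436]
 turn [-0.0022 -0.0054  0.0013] then cm [-0.13  0.3   0.36] | before-turn cm [-0.13  0.3   0.36] F [ 0.4 -0.  -3.2] t 14.43
[275.22855549 325.26238659] []
A [0.3647 0.2417 0.1083]
A turn [-0.0132  0.045  -0.0498] then cm [ 4.76  3.59 -0.22] | before-turn cm [ 4.91  3.34 -0.48] F [ 0.5 -0.4 -4.4] t 14.53
B [0.4142 0.1959 0.1014]
B turn [-0.0196  0.1668 -0.1198] then cm [9.85 8.03 0.79] | before-turn cm [10.72  6.79 -1.08] F [ 0.5 -0.4 -4.4] t 14.53
C [0.4733 0.1651 0.1142]
C turn [-0.0219  0.2188 -0.1691] then cm [15.41 11.35  0.02] | before-turn cm [16.7   8.58 -3.73] F [ 0.5 -0.4 -4.4] t 14.53
```

jog_arm(rows="1.2 0.9 0 -0.003 0.011 -0.012 1;1.2 0.9 0 -0.003 0.011 -0.012 1;1.2 0.9 0 -0.003 0.011 -0.012 1;1.2 0.9 -0.2 -0.003 0.011 -0.012 1;0 0 0 0 0 0 1")

```text
time: 15.15
position: [0.3633, 0.2384, 0.1051]
tool_rot: [-3.106, 0.251, 0.275]
ft_force: [0.7, 1.3, -4.0]
grip_width: 0.25
grip_force: 60.0
```

```bash
python3 - <<'E'
from h import *
s,G,Rh,E=rep(); print(s["joint_positions"].round(3))
for n,E,y,pi in(("B",cab(0,.02,.135),-5,15),("C",brd(.009,.001,.035),-2.2,18)):
    P,Rt=tcp_for(E,y,pi); go(P,Rt,n)
E
```

```text
tcp [0.3633 0.2384 0.1051] eye cab [-51.4  45.9 112.4] brd [-109.    45.9   25.6] YPR [-9.21  7.87 -0.05] F [ 0.7  1.3 -4. ] t 15.15
[ 0.283  0.143 -0.872  1.975 -0.011  1.204 -2.318]
B turn [-0.0076  0.1243 -0.0733] then cm [ 5.45  3.79 -0.11] | before-turn cm [ 5.65  3.38 -0.82] F [ 0.7  1.3 -4. ] t 15.15
C turn [-0.01    0.1765 -0.1223] then cm [11.22  6.9  -1.1 ] | before-turn cm [11.6   5.48 -3.18] F [ 0.7  1.3 -4. ] t 15.15
```

jog_arm(rows="1.4 0.87 -0.15 -0.002 0.031 -0.018 1;1.4 0.87 -0.15 -0.002 0.031 -0.018 1;1.4 0.87 -0.15 -0.002 0.031 -0.018 1;1.4 0.87 -0.1 -0.002 0.031 -0.018 1;0 0 0 0 0 0 1")

```text
time: 15.78
position: [0.4141, 0.1966, 0.1034]
tool_rot: [-3.136, 0.138, 0.082]
ft_force: [-0.2, 1.0, -4.3]
grip_width: 0.245
grip_force: 60.0
```

```bash
python3 - <<'E'
from h import *
s,G,Rh,E=rep(); print(s["joint_positions"].round(3))
for n,E,y,pi in(("B",cab(0,.02,.135),-5,15),("C",brd(.009,.001,.035),-2.2,18)):
    P,Rt=tcp_for(E,y,pi); go(P,Rt,n)
E
```

```text
tcp [0.4141 0.1966 0.1034] eye cab [-1.000e-01  2.060e+01  1.351e+02] brd [-53.3  20.6  31.3] YPR [-5.02 15.01 -0.04] F [-0.2  1.  -4.3] t 15.78
[ 0.333  0.107 -0.841  1.993  0.056  1.122 -2.192]
B turn [ 0.0007 -0.0002 -0.0006] then cm [0.01 0.07 0.  ] | before-turn cm [0.01 0.07 0.  ] F [-0.2  1.  -4.3] t 15.78
C turn [-0.0006  0.0521 -0.0494] then cm [ 5.97  2.92 -1.27] | before-turn cm [ 6.04  2.62 -1.58] F [-0.2  1.  -4.3] t 15.78
```

jog_arm(rows="1.5 0.69 -0.37 0 0.013 -0.0124 1;1.5 0.69 -0.36 0 0.013 -0.0124 1;1.5 0.69 -0.36 0 0.013 -0.0124 1;1.5 0.69 -0.36 0 0.013 -0.0124 1;0 0 0 0 0 0 1")

```text
time: 16.4
position: [0.4733, 0.1651, 0.1161]
tool_rot: [-3.14, 0.061, 0.0]
ft_force: [-0.4, -0.8, -2.7]
grip_width: 0.25
grip_force: 60.0
```

```bash
python3 - <<'E'
from h import *
import pickle
s,G,Rh,E=rep()
S,T=shot("scene"),shot("side"); pickle.dump((S,T),open("d3.pkl","wb"))
a=[]
for d,w in((S,25),(T,25)):
    p=proj(d,E)[0]; x,y=map(int,p); print(p.round(1),"off",x-w,y-w)
    a.append(cv2.resize(d["img"][y-w:y+w,x-w:x+w],(400,400),interpolation=cv2.INTER_CUBIC))
cv2.imwrite("pics/c9.png",np.hstack(a))
E
```

```text
tcp [0.4733 0.1651 0.1161] eye cab [ 58.5   0.8 157.8] brd [ 9.5  0.8 34.8] YPR [-2.24 17.99  0.09] F [-0.4 -0.8 -2.7] t 16.4
[412.3 229.8] off 387 204
[228.9 251.5] off 203 226
```

View pics/c9.png

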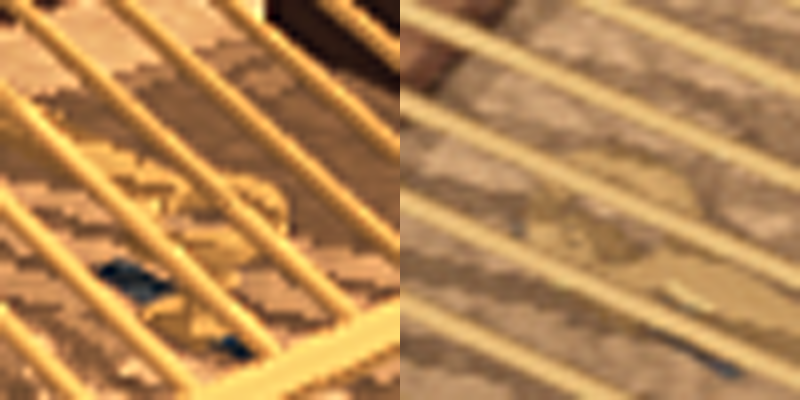

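The close-up shows the ring through the rods, above the hook. In the scene view its right edge is at 423.2 and its rows run about 225–237. In the side view its columns run 218.6–239.9 and its rows about 244.7–259. Next I compare these with the projected ring.

```bash
python3 - <<'E'
from h import *
import pickle
D=pickle.load(open("d0.pkl","rb")); S,T=pickle.load(open("d3.pkl","rb"))
s,G,Rh,E=rep(); a=np.linspace(0,2*np.pi,73)
for n,d in(("scene",S),("side",T)):
    q=np.vstack([proj(d,E+Rh.apply(np.c_[.022*np.cos(a),.022*np.sin(a),0*a+z])) for z in(-.004,.004)])
    print(n,"pred ring x",q[:,0].min().round(1),q[:,0].max().round(1),"y",q[:,1].min().round(1),q[:,1].max().round(1))
    i0=D[n]["img"].astype(int);i1=d["img"].astype(int); m=(np.abs(i1-i0).sum(2)>40)
    hsv=cv2.cvtColor(d["img"],cv2.COLOR_BGR2HSV); m&=(hsv[...,1]>115)&(hsv[...,2]>110)
    p=proj(d,E)[0]; x,y=map(int,p); 
    for r in range(y-12,y+14): print("".join("#" if m[r,c] else "." for c in range(x-18,x+20)),r)
    print("x0",x-18)
E
```

```text
tcp [0.4715 0.1662 0.1156] eye cab [ 56.8   2.3 156.9] brd [ 7.6  2.3 34.5] YPR [-2.13 17.88  0.08] F [ 0.   0.4 -3.6] t 16.5
scene pred ring x 401.7 422.9 y 222.9 236.0
.#####.##..#########.##..####......##. 217
#######..##.#########.##............## 218
..######..##.#########..##...........# 219
..########.##..#######...##........... 220
##.....####.##..###.......##.......... 221
#######...#..##............##......... 222
##########....##............##........ 223
.#############.##............##....... 224
#.#############.##..#####.....##...### 225
##.###.############.#######....##..### 226
###.#####.#..####.###.######..#..#..## 227
.....###..############..####.###..#..# 228
......###.##########.#...########..#.. 229
.......###.#####..........#.######..## 230
........##..##..............#######..# 231
.........#...##....###.....##.#######. 232
.............###....###.....#########. 233
.........#....######.##........####### 234
#........###....#######..#........#### 235
##........###.....##..##.#........#### 236
###........###....####.#####......#### 237
.#..........##......##.####
[... 662 characters left out ...]
# 249
........##...#.##.......#####..#.##.#. 250
........###.##...###.....####.##.#.### 251
.......#####....#..#.......##.##.....# 252
.....#.#########.######.........#..... 253
........##########.#.#####.......#.... 254
.......######.########..#.........#... 255
..#.....######.######..###............ 256
..........#####.#####..#######........ 257
..................###.#########.#..... 258
.................####################. 259
..........##......#######.###########. 260
.#.................####..############# 261
...#...................############### 262
..........#...#...#.......############ 263
....................#........######### 264
.................................##### 265
x0 211
```

jog_arm(rows="0.12 0 0.38 0 0 0 1;0.06 0 0.19 0 0 0 1;0 0 0 0 0 0 1;0 0 0 0 0 0 1")

```text
time: 17.0
position: [0.4736, 0.1661, 0.1101]
tool_rot: [-3.14, 0.057, 0.002]
ft_force: [0.9, 0.0, -3.1]
grip_width: 0.25
grip_force: 60.0
```

jog_arm(rows="0.06 0 0.19 0 0 0 1;0.06 0 0.19 0 0 0 1;0 0 0 0 0 0 1;0 0 0 0 0 0 1")

```text
time: 17.5
position: [0.475, 0.1659, 0.1063]
tool_rot: [-3.14, 0.058, 0.001]
ft_force: [0.0, -0.0, -4.0]
grip_width: 0.249
grip_force: 60.0
```

```bash
python3 - <<'E'
from h import *
for i in range(3): rep(); shot("side")
E
```

```text
tcp [0.475  0.1659 0.1063] eye cab [ 60.2   2.1 147.9] brd [ 8.1  2.1 24.8] YPR [-2.12 17.95  0.07] F [ 0. -0. -4.] t 17.5
tcp [0.475  0.1659 0.1063] eye cab [ 60.2   2.1 147.9] brd [ 8.1  2.1 24.8] YPR [-2.13 17.95  0.07] F [ 0.3  0.1 -4.1] t 17.55
tcp [0.475  0.1659 0.1063] eye cab [ 60.2   2.1 147.9] brd [ 8.1  2.1 24.9] YPR [-2.13 17.95  0.06] F [ 1.  -0.4 -3.1] t 17.6
```

jog_arm(rows="0.15 0.1 0.19 0 0 0 1;0.06 0 0.19 0 0 0 1;0 0 0 0 0 0 1;0 0 0 0 0 0 1")

```text
time: 18.15
position: [0.4769, 0.1649, 0.1024]
tool_rot: [-3.14, 0.057, 0.002]
ft_force: [0.7, 0.0, -3.1]
grip_width: 0.248
grip_force: 60.0
```

jog_arm(rows="0.06 0 0.19 0 0 0 1;0.06 0 0.19 0 0 0 1;0 0 0 0 0 0 1;0 0 0 0 0 0 1")

```text
time: 18.65
position: [0.4782, 0.1648, 0.0987]
tool_rot: [-3.14, 0.058, 0.002]
ft_force: [0.9, -1.1, -3.1]
grip_width: 0.248
grip_force: 60.0
```

```bash
cat >> h.py <<'E'
def F(n=8):
    f=[]
    for i in range(n): shot("wrist"); s=ctrl.get_state(); f.append(np.r_[s["ft_force"],s["torque"]])
    f=np.mean(f,0); print("F",f[:3].round(2),"M",f[3:].round(3),"along slope(board xyz)",Rb.inv().apply(f[:3]).round(2)); return f
E
python3 - <<'E'
from h import *
rep(); F(6)
E
```

```text
tcp [0.4782 0.1648 0.0987] eye cab [ 63.5   1.1 140.2] brd [ 8.8  1.1 16.5] YPR [-2.12 17.94  0.06] F [ 0.9 -1.1 -3.1] t 18.65
F [ 0.03  0.12 -3.65] M [0.023 0.237 0.014] along slope(board xyz) [-1.1   0.12 -3.48]
```

jog_arm(rows="0.06 0 0.19 0 0 0 1;0.06 0 0.19 0 0 0 1;0 0 0 0 0 0 1;0 0 0 0 0 0 1")

```text
time: 19.45
position: [0.4793, 0.1648, 0.0948]
tool_rot: [-3.14, 0.057, 0.002]
ft_force: [0.4, 0.2, -4.4]
grip_width: 0.25
grip_force: 60.0
```

jog_arm(rows="0.06 0 0.19 0 0 0 1;0 0 0 0 0 0 1;0 0 0 0 0 0 1")

```text
time: 19.82
position: [0.4799, 0.1648, 0.093]
tool_rot: [-3.14, 0.058, 0.002]
ft_force: [-0.4, -0.0, -3.9]
grip_width: 0.248
grip_force: 60.0
```

```bash
python3 - <<'E'
from h import *
rep(); F(8)
E
```

```text
tcp [0.4799 0.1648 0.093 ] eye cab [ 65.2   1.2 134.5] brd [ 8.7  1.2 10.5] YPR [-2.12 17.94  0.06] F [-0.4 -0.  -3.9] t 19.82
F [-0.12  0.02 -3.81] M [0.019 0.26  0.008] along slope(board xyz) [-1.29  0.02 -3.58]
```

jog_arm(rows="0.05 0 0.14 0 0 0 1;0 0 0 0 0 0 1;0 0 0 0 0 0 1")

```text
time: 20.6
position: [0.4804, 0.1647, 0.0916]
tool_rot: [-3.14, 0.058, 0.002]
ft_force: [-0.5, 0.1, -2.9]
grip_width: 0.247
grip_force: 60.0
```

```bash
python3 - <<'E'
from h import *
rep(); F(8)
E
```

```text
tcp [0.4804 0.1647 0.0916] eye cab [ 65.7   1.2 133.1] brd [8.8 1.2 9. ] YPR [-2.12 17.94  0.06] F [-0.5  0.1 -2.9] t 20.6
F [ 0.01 -0.13 -3.97] M [0.028 0.246 0.002] along slope(board xyz) [-1.21 -0.13 -3.78]
```

jog_arm(rows="0.03 0 0.1 0 0 0 1;0 0 0 0 0 0 1;0 0 0 0 0 0 1")

```text
time: 21.38
position: [0.4807, 0.1647, 0.0905]
tool_rot: [-3.14, 0.058, 0.002]
ft_force: [1.0, -0.5, -4.3]
grip_width: 0.247
grip_force: 60.0
```

```bash
python3 - <<'E'
from h import *
rep(); F(8)
E
```

```text
tcp [0.4807 0.1647 0.0905] eye cab [ 66.    1.1 132.1] brd [8.7 1.1 8. ] YPR [-2.12 17.94  0.06] F [ 1.  -0.5 -4.3] t 21.38
F [ 0.14  0.29 -3.71] M [ 0.031  0.244 -0.011] along slope(board xyz) [-1.02  0.29 -3.56]
```

jog_arm(rows="0.05 0 0.14 0 0 0 1;0 0 0 0 0 0 1;0 0 0 0 0 0 1")

```text
time: 22.15
position: [0.4813, 0.1647, 0.0892]
tool_rot: [-3.14, 0.057, 0.001]
ft_force: [0.0, -0.9, -2.6]
grip_width: 0.244
grip_force: 60.0
```

```bash
python3 - <<'E'
from h import *
rep(); F(6)
E
```

```text
tcp [0.4813 0.1647 0.0892] eye cab [ 66.6   1.2 130.8] brd [8.9 1.2 6.6] YPR [-2.11 17.95  0.06] F [ 0.  -0.9 -2.6] t 22.15
F [-0.03  0.07 -3.05] M [ 0.036  0.161 -0.022] along slope(board xyz) [-0.97  0.07 -2.89]
```

jog_arm(rows="0.04 0 0.12 0 0 0 1;0 0 0 0 0 0 1;0 0 0 0 0 0 1")

```text
time: 22.82
position: [0.4813, 0.1647, 0.089]
tool_rot: [-3.141, 0.058, 0.003]
ft_force: [-5.0, -0.3, 5.9]
grip_width: 0.248
grip_force: 60.0
```

```bash
python3 - <<'E'
from h import *
rep(); F(6)
E
```

```text
tcp [0.4813 0.1647 0.089 ] eye cab [ 66.7   1.3 130.4] brd [8.8 1.3 6.2] YPR [-2.100e+00  1.791e+01  1.000e-02] F [-5.  -0.3  5.9] t 22.82
F [-4.91 -0.99  6.15] M [-0.271  1.036 -0.024] along slope(board xyz) [-2.73 -1.18  7.35]
```

jog_arm(rows="-0.05 0 -0.15 0 0 0 1;0 0 0 0 0 0 1;-0.48 0 0.15 0 0 0 1;-0.48 0 0.15 0 0 0 1;0 0 0 0 0 0 1")

```text
time: 23.75
position: [0.4706, 0.165, 0.0861]
tool_rot: [-3.141, 0.057, 0.003]
ft_force: [-1.1, 0.1, -3.3]
grip_width: 0.251
grip_force: 60.0
```

```bash
python3 - <<'E'
from h import *
rep(); F(6)
E
```

```text
tcp [0.4706 0.165  0.0861] eye cab [ 55.9   1.1 127.5] brd [-2.3  1.1  6.7] YPR [-2.09 17.88  0.02] F [-1.1  0.1 -3.3] t 23.75
F [-0.65  0.14 -3.27] M [0.043 0.258 0.027] along slope(board xyz) [-1.64  0.12 -2.91]
```

jog_arm(rows="-0.19 0 0.06 0 0 0 1;0 0 0 0 0 0 1;0 0 0 0 0 0 1")

```text
time: 24.42
position: [0.4696, 0.1651, 0.0859]
tool_rot: [-3.14, 0.058, 0.002]
ft_force: [0.2, -0.0, -4.4]
grip_width: 0.249
grip_force: 60.0
```

```bash
python3 - <<'E'
from h import *
rep(); F(6)
E
```

```text
tcp [0.4696 0.1651 0.0859] eye cab [ 54.9   1.1 127.4] brd [-3.4  1.1  7. ] YPR [-2.12 17.93  0.05] F [ 0.2 -0.  -4.4] t 24.43
F [-0.49  0.26 -3.66] M [ 0.012  0.235 -0.   ] along slope(board xyz) [-1.61  0.24 -3.33]
```

jog_arm(rows="-0.19 0 0.06 0 0 0 1;0 0 0 0 0 0 1;0 0 0 0 0 0 1")

```text
time: 25.1
position: [0.4681, 0.1651, 0.0855]
tool_rot: [-3.14, 0.058, 0.0]
ft_force: [1.0, 0.8, -3.5]
grip_width: 0.25
grip_force: 60.0
```

```bash
python3 - <<'E'
from h import *
rep(); F(6)
E
```

```text
tcp [0.4681 0.1651 0.0855] eye cab [ 53.4   1.1 127.2] brd [-4.8  1.1  7.2] YPR [-2.13 17.99  0.07] F [ 1.   0.8 -3.5] t 25.1
F [ 1.52 -0.52 -3.18] M [ 0.022 -0.101  0.008] along slope(board xyz) [ 0.48 -0.46 -3.5 ]
```

jog_arm(rows="-0.14 0 0.05 0 0 0 1;-0.14 0 0.04 0 0 0 1;0 0 0 0 0 0 1;0 0 0 0 0 0 1")

```text
time: 25.9
position: [0.4655, 0.1653, 0.0846]
tool_rot: [-3.14, 0.058, -0.0]
ft_force: [4.5, -0.2, -3.4]
grip_width: 0.25
grip_force: 60.0
```

```bash
python3 - <<'E'
from h import *
rep(); F(10)
E
```

```text
tcp [0.4655 0.1653 0.0846] eye cab [ 50.7   1.1 126.4] brd [-7.6  1.1  7.3] YPR [-2.13 18.    0.07] F [ 4.5 -0.2 -3.4] t 25.9
F [ 4.56 -0.33 -2.9 ] M [-0.019 -0.727  0.005] along slope(board xyz) [ 3.45 -0.15 -4.17]
```

jog_arm(rows="-0.04 0 0.01 0 0 0 1;0 0 0 0 0 0 1;0 0 0 0 0 0 1;0 0 0 0 0 0 1")

```text
time: 26.9
position: [0.4646, 0.1653, 0.0843]
tool_rot: [-3.14, 0.058, 0.001]
ft_force: [4.6, -0.3, -2.4]
grip_width: 0.248
grip_force: 60.0
```

```bash
python3 - <<'E'
from h import *
rep(); F(6)
E
```

```text
tcp [0.4646 0.1653 0.0843] eye cab [ 49.9   1.1 125.9] brd [-8.5  1.1  7.1] YPR [-2.12 17.95  0.06] F [ 4.6 -0.3 -2.4] t 26.9
F [ 5.07 -0.12 -3.06] M [-0.011 -0.905 -0.009] along slope(board xyz) [ 3.88  0.07 -4.48]
```

jog_arm(rows="0.2 0 -0.06 0 0 0 1;0.2 0 -0.06 0 0 0 1;0.06 0 -0.02 0 0 0 1;0 0 0 0 0 0 1;0 0 0 0 0 0 1")

```text
time: 27.82
position: [0.4685, 0.1651, 0.0854]
tool_rot: [-3.14, 0.057, 0.004]
ft_force: [0.6, -0.2, -3.0]
grip_width: 0.248
grip_force: 60.0
```

```bash
python3 - <<'E'
from h import *
rep(); F(8)
E
```

```text
tcp [0.4685 0.1651 0.0854] eye cab [ 53.8   1.1 126.7] brd [-4.5  1.1  6.6] YPR [-2.11 17.87  0.04] F [ 0.6 -0.2 -3. ] t 27.82
F [ 0.41 -0.21 -3.04] M [ 0.048  0.06  -0.002] along slope(board xyz) [-0.54 -0.19 -3.01]
```

jog_arm(rows="0.08 0 0 0 0 0 1;0 0 0 0 0 0 1;0 0 0 0 0 0 1")

```text
time: 28.6
position: [0.4697, 0.1651, 0.0856]
tool_rot: [-3.14, 0.057, 0.002]
ft_force: [-0.7, -0.6, -3.7]
grip_width: 0.244
grip_force: 60.0
```

```bash
python3 - <<'E'
from h import *
rep(); F(8)
E
```

```text
tcp [0.4697 0.1651 0.0856] eye cab [ 55.    1.1 127. ] brd [-3.4  1.1  6.6] YPR [-2.11 17.91  0.05] F [-0.7 -0.6 -3.7] t 28.6
F [-0.88  0.02 -3.37] M [ 0.028  0.279 -0.007] along slope(board xyz) [-1.88 -0.01 -2.93]
```

jog_arm(rows="0.01 0 0.04 0 0 0 1;0 0 0 0 0 0 1", force=10)

```text
time: 29.25
position: [0.4701, 0.1651, 0.0854]
tool_rot: [-3.14, 0.057, 0.001]
ft_force: [-1.7, 0.6, -2.0]
grip_width: 0.251
grip_force: 10.0
```

jog_arm(rows="0 0 0 0 0 0 0.4;0 0 0 0 0 0 0;0 0 0 0 0 0 -0.5;0 0 0 0 0 0 -1;0 0 0 0 0 0 -1")

```text
time: 29.88
position: [0.4701, 0.1651, 0.0853]
tool_rot: [-3.14, 0.058, 0.001]
ft_force: [0.4, -0.6, -0.3]
grip_width: 0.67
grip_force: 0.0
```

jog_arm(rows="0 0 0 0 0 0 -1;0 0 0 0 0 0 -1;0 0 0 0 0 0 -1;0 0 0 0 0 0 -1")

```text
time: 30.38
position: [0.47, 0.1651, 0.0853]
tool_rot: [-3.14, 0.058, 0.002]
ft_force: [-0.0, -0.1, -0.3]
grip_width: 0.99
grip_force: 0.0
```

Released. Lifting straight up and clear.

jog_arm(rows="0 0 -1 0 0 0 -1;0 0 -2 0 0 0 -1;0 0 -4 0 0 0 -1;0 0 -5 0 0 0 -1;0 0 -5 0 0 0 -1")

```text
time: 31.0
position: [0.47, 0.1651, 0.2576]
tool_rot: [-3.14, 0.057, 0.0]
ft_force: [0.7, -0.6, -0.0]
grip_width: 0.994
grip_force: 0.0
```

```bash
python3 - <<'E'
from h import *
import pickle
D=pickle.load(open("d0.pkl","rb")); s=ctrl.get_state(); print(s["position"],s["ft_force"].round(1))
S,T=shot("scene"),shot("side"); cv2.imwrite("pics/endS.png",S["img"]);cv2.imwrite("pics/endT.png",T["img"])
# handle expected pose: eye at measured contact, flat on cork (cork +2.3mm)
Rh=Rb; E=brd(-.0035,.001,.0066); G=E-Rh.apply([.19,0,.004])
for n,d in(("scene",S),("side",T)):
    m=(np.abs(d["img"].astype(int)-D[n]["img"].astype(int)).sum(2)>60).astype(np.uint8)
    k,l,st,c=cv2.connectedComponentsWithStats(cv2.morphologyEx(m,cv2.MORPH_OPEN,np.ones((2,2))))
    print(n,"eye",proj(d,E).round(0),"griptop",proj(d,G+Rh.apply([0,0,.054])).round(0),"changed:",[(st[i][:4].tolist(),int(st[i][4])) for i in range(1,k) if st[i][4]>25])
# grip-top colour in side view
d=T; p=proj(d,G+Rh.apply([0,0,.027]))[0].astype(int); print("grip px side",p,d["img"][p[1]-3:p[1]+4:3,p[0]].tolist()); p=proj(d,G+Rh.apply([.05,0,.008]))[0].astype(int); print("arm px",p,d["img"][p[1],p[0]-3:p[0]+4:3].tolist(), D["side"]["img"][p[1],p[0]].tolist())
p=proj(d,E+Rh.apply([-.0175,0,.004]))[0].astype(int);print("rim",p,d["img"][p[1],p[0]].tolist(),D["side"]["img"][p[1],p[0]].tolist())
E
```

```text
[0.46999767 0.16509847 0.25758229] [ 0.7 -0.6 -0. ]
scene eye [[409. 239.]] griptop [[360. 195.]] changed: [([141, 0, 49, 72], 1512), ([195, 0, 25, 12], 209), ([352, 0, 45, 65], 1961), ([210, 9, 7, 8], 32), ([190, 12, 27, 54], 627), ([212, 19, 7, 6], 28), ([354, 67, 33, 9], 193), ([187, 70, 15, 28], 211), ([229, 73, 11, 7], 36), ([320, 77, 94, 81], 3362), ([219, 80, 32, 47], 579), ([231, 116, 14, 17], 129), ([135, 167, 36, 7], 86), ([0, 185, 90, 21], 285), ([354, 196, 14, 9], 74), ([101, 200, 40, 8], 153), ([386, 210, 20, 17], 100), ([402, 213, 15, 10], 75), ([17, 217, 25, 7], 65), ([360, 217, 16, 9], 62), ([379, 217, 18, 12], 72), ([300, 220, 31, 16], 242), ([440, 221, 17, 13], 83), ([0, 222, 16, 8], 50), ([347, 224, 43, 19], 349), ([430, 225, 18, 13], 92), ([421, 229, 11, 7], 46), ([401, 233, 8, 9], 44), ([462, 237, 8, 5], 27), ([185, 240, 74, 30], 613), ([394, 242, 15, 13], 49), ([444, 245, 8, 5], 29), ([380, 248, 14, 14], 49), ([435, 249, 8, 6], 28), ([0, 255, 214, 95], 6165), ([415, 258, 8, 5], 28), ([405, 262, 9, 5], 33), ([117, 323, 299, 157], 12983), ([34, 326, 7, 5], 26), ([
[... 598 characters left out ...]
), ([387, 227, 42, 26], 477), ([551, 229, 33, 48], 325), ([212, 235, 23, 16], 124), ([240, 235, 20, 15], 104), ([234, 243, 24, 17], 130), ([547, 242, 49, 73], 1334), ([211, 245, 9, 10], 59), ([238, 257, 14, 9], 38), ([236, 268, 27, 17], 75), ([583, 283, 8, 19], 44), ([584, 284, 43, 33], 812), ([275, 290, 10, 7], 27), ([304, 296, 39, 26], 285), ([351, 303, 29, 14], 209), ([552, 305, 23, 26], 260), ([370, 313, 14, 7], 60), ([586, 319, 39, 12], 287), ([575, 321, 9, 10], 53), ([621, 321, 19, 24], 277)]
grip px side [313 307] [[79, 127, 172], [82, 116, 169], [73, 107, 157]]
arm px [289 297] [[71, 114, 153], [68, 112, 147], [78, 124, 163]] [82, 115, 149]
rim [239 265] [85, 138, 184] [74, 110, 145]
```

jog_arm(rows="0 5 -2 0 0 0 -1;0 5 0 0 0 0 -1;0 5 0 0 0 0 -1;0 5 0 0 0 0 -1;0 5 0 0 0 0 -1")

```text
time: 31.72
position: [0.4607, -0.0864, 0.2753]
tool_rot: [-3.14, 0.057, 0.001]
ft_force: [1.1, 1.4, -0.1]
grip_width: 0.999
grip_force: 0.0
```

```bash
python3 - <<'E'
from h import *
import pickle
D=pickle.load(open("d0.pkl","rb")); print(ctrl.get_state()["position"])
T=shot("side"); i=T["img"]
E=brd(-.0035,.001,.0066); G=E-Rb.apply([.19,0,.004])
m=(np.abs(i.astype(int)-D["side"]["img"].astype(int)).sum(2)>45)
print("grip top/bot",proj(T,[G+Rb.apply([0,0,.054]),G]).round(1).tolist(),"arm mid",proj(T,G+Rb.apply([.06,0,.008])).round(1))
hsv=cv2.cvtColor(i,cv2.COLOR_BGR2HSV)
for r in range(276,322,2): print("".join(("#" if hsv[r,c,1]>150 else "+") if m[r,c] else "." for c in range(255,345,2)),r)
for r in range(246,276): print("".join("#" if m[r,c] else "." for c in range(205,262)),r)
E=[E+Rb.apply([.022*np.cos(a),.022*np.sin(a),.004]) for a in np.linspace(0,6.28,60)]; q=proj(T,E); print("ring pred x",q[:,0].min(),q[:,0].max(),"y",q[:,1].min(),q[:,1].max())
E
```

```text
[ 0.46071218 -0.08637039  0.27527857]
grip top/bot [[316.8, 302.0], [309.5, 312.3]] arm mid [[285.8 294.8]]
+..............++++++++++++++++++++++++++++++ 276
.+............++.+++++++.++++++++++++++++++++ 278
+++..........++++++++++++++++++++++++++++++++ 280
..++.........++++++++++++++++++++++++++++++++ 282
.............++++++++++++++++++++++++++++++++ 284
..............+++++++.+++++++++++++++++++++++ 286
...........++++.++++++++++++++.++++++++.+.+++ 288
..........++.+.+++++++++++++++++++++++......+ 290
.........+++....++++++++++++++++++++......... 292
.......++.+++..+++++++++++++++++++.+......... 294
.#..........++++++++..++++++.++++......+..... 296
............++.++.++...++++.++++.+..+........ 298
......++.......+..+.++...++......+........... 300
......+.....+.++++...+.....++.....+.........+ 302
....+++.........+.+.....+++.+..++.++++.....++ 304
....+.+++...++......+....++..+.+.++++++...+++ 306
....++..+...++........+..++..+.+.+++++++.++.. 308
....+...+..............+++++++++..++++....... 310
.+++....+..+.............+++++...+++......... 312
.+.++...+...............+.+++++.+++.......
[... 1405 characters left out ...]
.............................###..#.##............ 266
...........#.......#..#........#.......##..####.......... 267
......................#.###...####........#.#####........ 268
.#...................##...#####.####........#............ 269
.##...............#..#####..##########................... 270
.##.#..................#####....###.####................. 271
....#........................#####...####................ 272
.............#........................###.#.............. 273
...#...#...............................#####............. 274
................##.......................#####........... 275
ring pred x 221.89411272500269 243.52439025715313 y 251.2414501293282 270.1910600918003
```

```bash
python3 -c "
from bench import ticket; print(ticket.close_job())"
```

```text
the job is handed in; nothing more can be done
None
```

The winch handle hangs by its eye on the sprung hook, lying flat down the cork. The tug measured about 5 N (roughly 5 mm of spring) and I eased it back until the spring read about zero; the arm is clear and the job is handed in at about 32 s, with no knock felt on the roof or lintel and a brief press of about 11 N on the cork. The last camera check agreed with that pose, but only from image differences, and I did not re-check the other goods at the end.

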